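# Draw a bed rail tight with a cam lock

## Task

Slide the loose oak rail along the bench, stud first, squarely into the mortise of the bed post, so that the head of its stud goes into the open cam lock. Then turn the red cam lever clockwise until the cam has drawn the joint firmly tight, and stop there without over-tightening: a firm pull at the lever's knob is enough, not a hard one. Let go, leaving the plane, chisel and glue bottle where they are.

Things in the scene. Friction and masses are not known exactly. Their poses are not given: they have to be found in the camera images.
- post: Fixed oak bed post lying on the bench, 190 x 96 x 44 mm. Origin on the bench on the cam's axis. Local +y points out of its mortise, towards the rail. Two dark steel cheeks, 34 mm high, guide the rail: 48 mm apart, from y = 40 to 86 mm, flared outwards to y = 101 mm. Two spring-backed black pads between them (face at y about 51 mm, differs by up to 3 mm) press back on the rail's end, stiffly.
- lock: The cam lock's fixed part in the pocket of the post, same origin and axes as the post. It carries the aluminium cam (67 mm disc, top at z = 46 mm, yellow mark over the mouth at lever value 0) and the red lever.
- cam_axis (a point): Point on the vertical turning axis of the cam, 54 mm above the bench, z up.
- cam (a joint): Turn of the cam lever, rad, 0 = fully open, grows clockwise seen from above, up to 2.6. Starts at 0 to 0.2: mouth open. From about 0.6 its curved slot can catch the head and draws 6.5 mm per rad. Free turning takes about 3 N at the knob; once the rail presses on the pads it climbs by 3 to 5 N per 0.1 rad. Tight comes somewhere between 1.05 and 2.2, differing each time. Stays where it is left.
- knob (a point): Centre of the upright black knob on the lever's end: 16 mm thick, 40 mm high (z = 54 to 94 mm), 65 mm from the cam axis. At lever value 0 it lies 15 degrees clockwise from the lock's local +x; it circles away from the rail's side (through local -y). Lever arm 16 mm wide, top at 54 mm. Tight: 8 to 10 N along the circle on the knob; over 12 N is too much.
- rail: Loose oak rail, 44 (x) x 150 (y) x 46 (z) mm, about 0.3 kg. Origin under its centre. A steel stud, 7 mm thick, sticks out of its local -y end, 24 mm above the bench.
- rail_center (a point): Centre of the rail, half-way up (23 mm), axes as the rail: grasp across local x (44 mm). With the rail against the pads it lies about 126 mm out along local +y of the post.
- stud_head (a point): Centre of the stud's head, an upright steel pill 11 mm thick and 25 mm high, 36 mm beyond the rail's end (111 mm from the rail's centre). It belongs about 15 mm in front (local +y) of the cam's axis when the rail meets the pads.
- plane: Bystander: a steel hand plane, 62 x 240 x 90 mm, origin under its middle. Leave it.
- chisel: Bystander: a chisel with an orange handle, 225 mm long, lying flat, origin under its middle. Leave it.
- glue: Bystander: a yellow glue bottle, 56 mm wide, 150 mm high, upright, origin under it. Leave it.
There are look-alikes about, which are no part of the job. Of the things shaped like the post, the wooden one is meant.

How it is judged:
On the way:
1. the stud's head is in the mouth of the cam while the cam is still open (y of stud_head in the frame of lock between 0 and 0.0225 m and x of stud_head in the frame of lock between -0.008 and 0.008 m and value of joint cam below 0.6 rad), for 0.1 s.
At the end, for the whole second after the job is handed in: The stud's head is caught in the cam (lever past 0.8 rad), the cam pulls the stud with 12 to 48 N, the rail lies flat (within 0.06 rad), at rest, square to the post within 0.1 rad, the stud's head 0 to 20.5 mm in front of the cam's axis (contact force between rail and lock between 12 and 48 N and value of joint cam above 0.8 rad and y of stud_head in the frame of lock between 0 and 0.0205 m and angle between the y axis of rail and the y axis of post, either way round below 0.1 rad and angle between rail's own z axis and vertical below 0.06 rad and linear speed of rail below 0.01 m/s); the robot touches nothing.
It fails at once if over-tightened: the cam pulls the stud with more than 70 N (contact force between rail and lock above 70 N).
It fails at once if the hand plane is moved by more than 20 mm (distance of plane from where it was at the start of the episode above 0.02 m).
It fails at once if the chisel is moved by more than 20 mm (distance of chisel from where it was at the start of the episode above 0.02 m).
It fails at once if the glue bottle is moved by more than 20 mm (distance of glue from where it was at the start of the episode above 0.02 m).
It also fails if it takes over 72 s, if anything falls off the work surface, if the arm or the gripper's body presses on something with over 40 N, if the wrist force passes 120 N, or if a joint passes its speed limit or range.

## Robot

A 6-joint arm with a two-finger parallel gripper is mounted at the origin on the work surface. World frame = base frame: x ahead of the robot, y to its left, z up, the work surface at z = 0. Lengths are in m, angles in rad, forces in N, time in s.
With the tool pointing down it reaches from about 0.3 to 0.75 m from the base axis. Payload 8.5 kg.
Tool frame: the origin (TCP) lies on the centre line of the jaws, within the pads' length; the fingertips stand 22 mm ahead of it and the grasp point (between the pads) lies 3 mm ahead of it (r.tcp_to_tips is the distance from the TCP to the fingertips, in m); z points along the fingers, y is the line along which they close (so a half turn about z gives the same grasp; the last joint's range is limited). The gripper opens to 88 mm and grips with 3 to 60 N. Pads are 18 mm wide; open, the fingers measure 123 mm over their backs; the gripper's body (75 mm by 187 mm) begins 45 mm behind the grasp point.
Start: joints at [-1.527, 0.381, 1.297, -0, 1.464, -0.215], TCP at [0.141, -0.532, 0.261] pointing down, gripper open.
Joint ranges: [-3.11, 3.11], [-0.89, 2.33], [0.22, 2.48], [-1.42, 4.56], [0.17, 2.85], [-2.88, 2.88]. Speed limits (rad/s): [2.39, 2.39, 3.14, 3.14, 3.14, 3.14].

## Interface

Orientations are given as a unit quaternion [x, y, z, w].
In Python, from bench import monitor, viewer, r gives the robot as it stands.
- The arm moves only by the shell command python3 -m handwheel 'ROWS' [FORCE]. ROWS is JSON, a list of rows, each a list of 7 numbers: the shift along the world's x, y, z in m, then the turn, a rotation vector about the world's x, y, z in degrees, then the finger opening in m, from 0 to 0.0881. A call has 1 to 20 rows; each row is the pose to reach, as a shift and turn from the pose commanded when the call began; what a row does not reach only later rows make up. A row lasts 1/10 s, in which the tool goes at most 50 mm and 8.59 degrees, less where a joint would pass 70% of its speed; a pose out of reach is approached as far as the arm can. A call with a gripper value outside its range is refused whole. The fingers move at their own pace and stop on an object; FORCE is the grip in N (left out, the last holds). Time passes only in rows, so rows that repeat a pose let the fingers close. It gives the time, the measured TCP pose, the force, the opening and the grip force at its end, in the units of the state.
- monitor.read_state(): the state, without advancing time (a new reading comes with each control period).
- viewer.get_image(name): name is "scene" or "top" or "wrist"; returns a dict with "color" (480x640x3 uint8, blue, green, red), "intrinsics" (3x3 intrinsics, pixels), "rvec" (rotation vector, rad) and "tvec" (3), from world to camera coordinates, as OpenCV has them; the wrist camera has in their place "hand_eye" (4x4, takes a point from camera to tool coordinates, whose origin is the TCP and whose axes are the flange's). Camera axes: x right, y down, z forward; pixel columns grow to the right and rows downward; lengths in m; the calibration is good to about 2 mm. A picture is of the moment at which its call begins: read the wrist's pose just before it. There is no depth.
- r.hand_in(): hands the job in; it is judged then, once.
The state is a dict: "clock": time; "joints": joint angles; "dq": joint speeds; "effort": joint torques, N m; "tool_pos": TCP position; "tool_rot": TCP orientation; "contact_force": force on the tool from outside, world axes, zero at the start; "wrist_torque": the same for the moment, N m; "opening": finger opening in m; "grip_force": force on a finger pad.
Only numpy, scipy, OpenCV 4.12 (cv2) and the standard library are available. Lean on these libraries where they do the work, as an engineer would, in place of code of your own. Each camera call takes 0.05 s, during which the arm holds its last target. There are 200 camera calls.

## Working session

There is one attempt and no reset: what is moved stays moved. The work goes in short steps, Python scripts to look and compute and a shell command to move; the robot and the scene stay as the last step left them, time stands still between calls to the robot, and variables do not carry over. Pictures are saved under pics/ and viewed, at most 10 in all, crops included, and the job is handed in when it is done.

```bash
mkdir -p pics; ls; python3 - <<'E'
from bench import monitor, viewer, r
import cv2,pickle
print(monitor.read_state())
d={}
for n in("scene","top"):
    d[n]=viewer.get_image(n); cv2.imwrite(f"pics/{n}1.png",d[n]["color"])
pickle.dump(d,open("d1.pkl","wb"))
E
```

```text
pics
{'clock': 0.0, 'joints': array([-1.52729927e+00,  3.81182902e-01,  1.29827725e+00, -1.86193270e-05,
        1.46358065e+00, -2.15298519e-01]), 'dq': array([ 9.66565117e-05, -7.66699861e-04, -7.37806355e-04, -2.83455795e-04,
        5.69427686e-04, -7.19266586e-04]), 'effort': array([ 3.56171158e-04, -4.37925911e+01, -2.24556255e+01,  7.13556656e-02,
        3.52672243e-02, -1.13436829e-04]), 'tool_pos': array([ 0.14073701, -0.53142449,  0.26013921]), 'tool_rot': array([ 9.91639392e-01,  1.29037950e-01,  5.29009408e-05, -7.22201472e-04]), 'contact_force': array([ 0.82556812,  0.38362399, -0.07954655]), 'wrist_torque': array([ 0.0033432 , -0.01844189,  0.00304245]), 'grip_force': 0.0, 'opening': 0.08789185424144151}
```

View pics/top1.png

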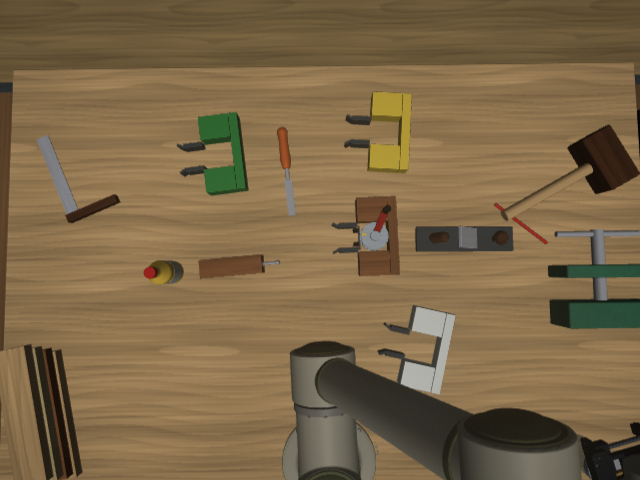

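View pics/scene1.png

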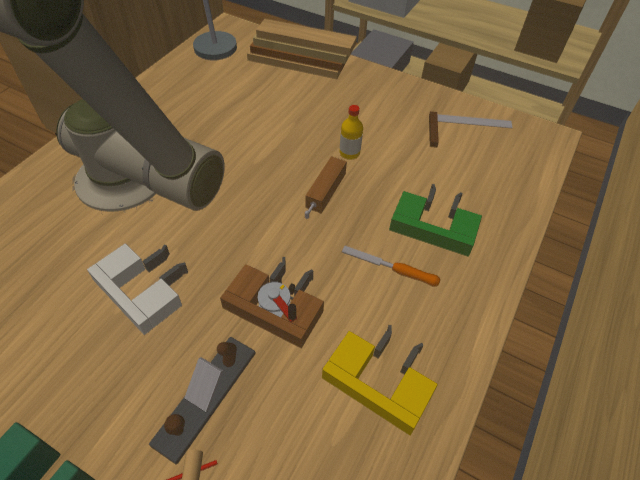

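The top view shows the wooden post at about (376,236) with its mouth facing left (+y). The rail is at (232,266) with its stud pointing right. The red lever points up to about (387,210), the glue is at (160,272) and the plane at (464,238). I'll measure from masks next.

```bash
cat > h.py <<'E'
import cv2,numpy as np
from scipy.spatial.transform import Rotation as R
def cast(im,px,z,pose=None):
    K=im["intrinsics"]; px=np.atleast_2d(np.float64(px))
    d=np.c_[px,np.ones(len(px))]@np.linalg.inv(K).T
    if "rvec" in im:
        Rm=cv2.Rodrigues(np.float64(im["rvec"]))[0]; o=-Rm.T@np.ravel(im["tvec"]); d=d@Rm
    else:
        p,q=pose; H=np.array(im["hand_eye"]); Rt=R.from_quat(q).as_matrix()
        o=Rt@H[:3,3]+p; d=d@(Rt@H[:3,:3]).T
    return o+d*((z-o[2])/d[:,2])[:,None]
def blob(m,k=0):
    c=sorted(cv2.findContours(m.astype('uint8'),cv2.RETR_EXTERNAL,cv2.CHAIN_APPROX_NONE)[0],key=cv2.contourArea)[::-1]
    return c[k]
E
python3 - <<'E'
from h import *
import pickle
d=pickle.load(open("d1.pkl","rb")); t=d["top"]; I=t["color"]
hsv=cv2.cvtColor(I,cv2.COLOR_BGR2HSV)
for p in [(232,266),(370,205),(375,265),(320,240),(376,240),(345,225)]: print(p,hsv[p[1],p[0]])
cv2.imwrite("pics/c1.png",cv2.resize(I[180:290,190:430],None,fx=3.3,fy=3.3,interpolation=cv2.INTER_CUBIC))
print(cast(t,[(328,450),(264,265),(277,263),(374,236)],.024))
E
```

```text
(232, 266) [ 13 150 104]
(370, 205) [ 13 149 106]
(375, 265) [ 13 145 100]
(320, 240) [ 17 110 157]
(376, 240) [100  12 130]
(345, 225) [24 21 60]
[[ 0.03237648  0.00150603  0.024     ]
 [ 0.472604    0.1517861   0.024     ]
 [ 0.47707907  0.12003821  0.024     ]
 [ 0.54016256 -0.11802321  0.024     ]]
```

View pics/c1.png

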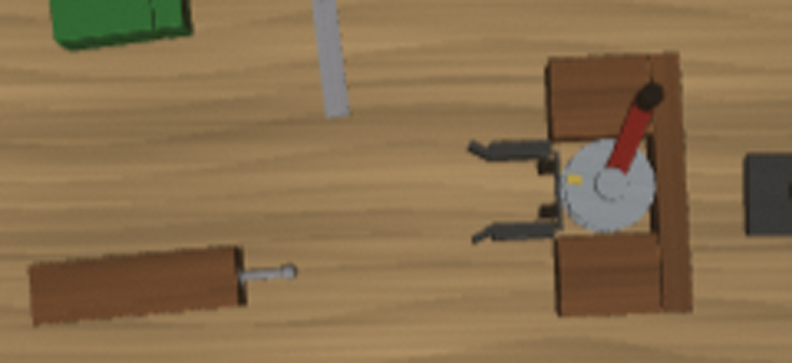

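The crop shows the rail's top corners at about (30,265), (238,248), (242,305) and (35,325), with the stud head at (290,271). The cam disc centre is (609,185), the yellow mark is (575,180) and the knob top is (651,93). The post's rear edge runs from (680,53) to (692,312).

```bash
python3 - <<'E'
from h import *
import pickle
d=pickle.load(open("d1.pkl","rb")); t=d["top"]; I=t["color"]
hsv=cv2.cvtColor(I,cv2.COLOR_BGR2HSV).astype(int)
m=(hsv[...,0]<16)&(hsv[...,1]>125)&(hsv[...,2]<135)&(hsv[...,2]>75); w=np.zeros_like(m); w[240:300,190:266]=m[240:300,190:266]
c=blob(w); rc=cv2.minAreaRect(c); print(rc)
b=cast(t,cv2.boxPoints(rc),.046); print(b.round(4)); print("rail c",b.mean(0).round(4), [np.linalg.norm(b[i]-b[i-1]).round(4) for i in range(4)])
f=lambda p:np.array(p)/3.3+[190,180]-.35
e=cast(t,f([(680,53),(692,312)]),.044); v=e[0]-e[1]; print("post len",np.linalg.norm(v)," x-axis ang",np.degrees(np.arctan2(v[1],v[0])))
print("stud",cast(t,f([(290,271)]),.036)); print("cam",cast(t,f([(609,185)]),.046),"mark",cast(t,f([(575,180)]),.046)); k=cast(t,f([(651,93)]),.094);print("knob",k)
# disc mask
g=(hsv[...,1]<40)&(hsv[...,2]>100); w=np.zeros_like(g);w[210:262,350:396]=g[210:262,350:396]
cc=cv2.convexHull(blob(w)); (x,y),rad=cv2.minEnclosingCircle(cc); print("disc",cast(t,[(x,y),(x+rad,y)],.046))
a=b-b.mean(0)
i=np.argmax([np.linalg.norm(b[i]-b[i-1]) for i in range(4)]); u=b[i]-b[i-1]; u*=np.sign(u[1]); print("rail y-dir deg",np.degrees(np.arctan2(u[1],u[0])))
E
```

```text
((229.92274475097656, 266.12445068359375), (18.457700729370117, 62.63899230957031), 84.95755004882812)
[[0.4871 0.3069 0.046 ]
 [0.4984 0.1576 0.046 ]
 [0.4544 0.1539 0.046 ]
 [0.4432 0.3027 0.046 ]]
rail c [0.4708 0.2303 0.046 ] [np.float64(0.0441), np.float64(0.1497), np.float64(0.0441), np.float64(0.1493)]
post len 0.1894054236180905  x-axis ang 1.2750230511979932
stud [[0.47987218 0.11749896 0.036     ]]
cam [[ 0.53927767 -0.11590267  0.046     ]] mark [[ 0.54323567 -0.09124542  0.046     ]]
knob [[ 0.5997264  -0.14078056  0.094     ]]
disc [[ 0.53888086 -0.11435678  0.046     ]
 [ 0.53844326 -0.14912496  0.046     ]]
rail y-dir deg 94.32596751924157
```

```bash
python3 -m handwheel '[[0.31,0.33,0,0,0,40,0.085],[0.31,0.33,0,0,0,40,0.085],[0.31,0.33,0,0,0,40,0.085],[0.31,0.33,0,0,0,40,0.085],[0.31,0.33,0,0,0,40,0.085],[0.31,0.33,0,0,0,40,0.085],[0.31,0.33,0,0,0,40,0.085],[0.31,0.33,0,0,0,40,0.085],[0.31,0.33,0,0,0,40,0.085],[0.31,0.33,0,0,0,40,0.085],[0.329,0.777,-0.06,0,0,79.5,0.085],[0.329,0.777,-0.06,0,0,79.5,0.085],[0.329,0.777,-0.06,0,0,79.5,0.085],[0.329,0.777,-0.06,0,0,79.5,0.085],[0.329,0.777,-0.06,0,0,79.5,0.085],[0.329,0.777,-0.06,0,0,79.5,0.085],[0.329,0.777,-0.06,0,0,79.5,0.085],[0.329,0.777,-0.06,0,0,79.5,0.085],[0.329,0.777,-0.06,0,0,79.5,0.085],[0.329,0.777,-0.06,0,0,79.5,0.085]]' 30
python3 - <<'E'
from h import *
from bench import monitor, viewer
import pickle
s=monitor.read_state(); im=viewer.get_image("wrist"); cv2.imwrite("pics/w1.png",im["color"]); pickle.dump((s,im),open("w1.pkl","wb"))
print(s["clock"],s["tool_pos"],s["tool_rot"])
E
```

```text
clock: 2.1
tool_pos: [0.469, 0.249, 0.1995]
tool_rot: [0.678, 0.735, -0.0, -0.001]
contact_force: [0.5, -0.9, -0.2]
opening: 0.0849
grip_force: 0.0
2.1 [0.46896865 0.24898873 0.19947963] [ 6.78141303e-01  7.34930969e-01 -4.88735557e-04 -7.78517261e-04]
```

View pics/w1.png

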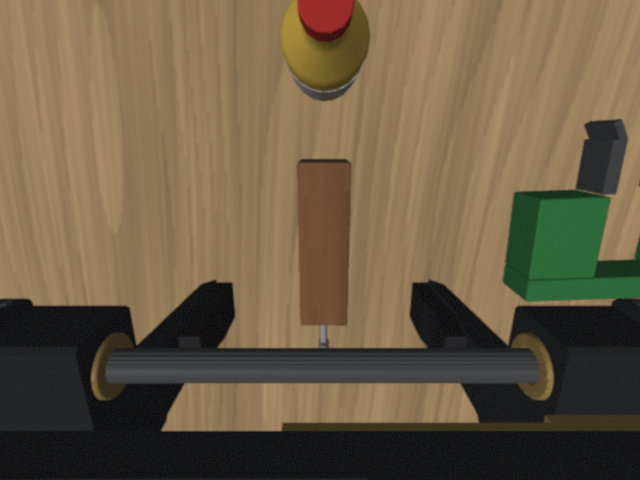

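The wrist view shows the rail centred between the fingers, with its top spanning (298,160) to (348,325). The glue bottle lies beyond the far end.

```bash
python3 - <<'E'
from h import *
import pickle
s,im=pickle.load(open("w1.pkl","rb")); p=(s["tool_pos"],s["tool_rot"])
hsv=cv2.cvtColor(im["color"],cv2.COLOR_BGR2HSV).astype(int); print(hsv[240,325],hsv[162,325],hsv[322,325])
m=(hsv[...,0]<16)&(hsv[...,1]>130)&(hsv[...,2]<130)&(hsv[...,2]>70); w=np.zeros_like(m); w[130:345,270:380]=m[130:345,270:380]
rc=cv2.minAreaRect(blob(w)); print(rc); q=cast(im,cv2.boxPoints(rc),.046,p); print(q.round(4),q.mean(0))
print("glue",cast(im,[(325,97)],.0,p)); print("tool y",R.from_quat(p[1]).as_matrix()[:,1], "cam", im["hand_eye"][:3,3] if hasattr(im["hand_eye"],'shape') else im["hand_eye"])
E
```

```text
[ 12 134 110] [ 14 133  73] [ 13 134 112]
((323.5, 243.0), (162.0, 51.0), 90.0)
[[0.4446 0.3031 0.046 ]
 [0.4856 0.3065 0.046 ]
 [0.5011 0.1593 0.046 ]
 [0.4536 0.1554 0.046 ]] [0.47124155 0.23108771 0.046     ]
glue [[0.4620782  0.35812152 0.        ]]
tool y [ 0.99677333  0.08024827 -0.00177426] cam [ 0.07564562 -0.00014027 -0.12334133]
```

```bash
python3 -m handwheel '[[0.001,-0.01,-0.04,0,0,0,0.085],[0.001,-0.01,-0.08,0,0,0,0.085],[0.001,-0.01,-0.12,0,0,0,0.085],[0.001,-0.01,-0.15,0,0,0,0.085],[0.001,-0.01,-0.168,0,0,0,0.085],[0.001,-0.01,-0.168,0,0,0,0.085],[0.001,-0.01,-0.168,0,0,0,0.085],[0.001,-0.01,-0.168,0,0,0,0.03],[0.001,-0.01,-0.168,0,0,0,0.03],[0.001,-0.01,-0.168,0,0,0,0.03],[0.001,-0.01,-0.168,0,0,0,0.03],[0.001,-0.01,-0.168,0,0,0,0.03],[0.001,-0.01,-0.168,0,0,0,0.03]]' 30
python3 - <<'E'
from bench import monitor
from scipy.spatial.transform import Rotation as R
import numpy as np
s=monitor.read_state(); y=R.from_quat(s["tool_rot"]).as_matrix()[:,1]; print(s["tool_pos"],np.degrees(np.arctan2(y[1],y[0])),y)
E
```

```text
clock: 3.45
tool_pos: [0.4708, 0.2354, 0.0329]
tool_rot: [0.68, 0.733, 0.0, 0.0]
contact_force: [-0.6, 0.5, 1.5]
opening: 0.0434
grip_force: 30.0
[0.47080207 0.23539598 0.03289456] 4.336547046662797 [9.97137071e-01 7.56147798e-02 2.59461159e-04]
```

```bash
python3 - <<'E'
from h import *
import pickle
d=pickle.load(open("d1.pkl","rb")); t=d["top"]; I=t["color"]
hsv=cv2.cvtColor(I,cv2.COLOR_BGR2HSV).astype(int)
# post rear/right edge: rightmost brown pixel per row, top face
m=(hsv[...,1]>125)&(hsv[...,2]<135)&(hsv[...,0]<16)
pts=[(np.where(m[y,385:405])[0].max()+385.5,y) for y in range(200,272)]
l=cv2.fitLine(np.float32(pts),cv2.DIST_HUBER,0,.01,.01).ravel(); a=cast(t,[l[2:]-30*l[:2],l[2:]+30*l[:2]],.044); v=a[0]-a[1];v*=np.sign(v[0]);print("rear edge yaw",np.degrees(np.arctan2(v[1],v[0])),a.mean(0))
# extremes along x on rear strip cols 388-396
yy=[ (c,np.where(m[185:290,c])[0].min()+184.5,np.where(m[185:290,c])[0].max()+185.5) for c in range(362,396,4)]
for c,u,b in yy:
    q=cast(t,[(c,u),(c,b)],.044); print(c,q[:,:2].ravel().round(4),q.mean(0)[:2].round(4),round(np.linalg.norm(q[0]-q[1]),4))
k=(hsv[...,2]<90)&(hsv[...,1]<110)
for c in range(336,356,2): 
    r_=np.where(k[215:262,c])[0]+215; print(c,r_)
E
```

```text
rear edge yaw 1.8479289159255363 [ 0.53738725 -0.17188125  0.044     ]
362 [ 0.6325 -0.0885  0.4444 -0.085 ] [ 0.5384 -0.0868] 0.188
366 [ 0.6348 -0.0983  0.4443 -0.0946] [ 0.5395 -0.0964] 0.1905
370 [ 0.6346 -0.1079  0.4442 -0.1042] [ 0.5394 -0.1061] 0.1905
374 [ 0.6345 -0.1176  0.4441 -0.1137] [ 0.5393 -0.1157] 0.1905
378 [ 0.6344 -0.1273  0.4463 -0.1233] [ 0.5404 -0.1253] 0.1881
382 [ 0.6343 -0.137   0.4462 -0.1329] [ 0.5403 -0.1349] 0.1881
386 [ 0.6342 -0.1466  0.4461 -0.1425] [ 0.5401 -0.1445] 0.1881
390 [ 0.6365 -0.1564  0.446  -0.152 ] [ 0.5412 -0.1542] 0.1905
394 [ 0.6364 -0.166   0.4459 -0.1616] [ 0.5411 -0.1638] 0.1905
336 [225 226 227 250 251]
338 [224 225 226 227 228 249 250 251]
340 [223 224 225 226 227 228 248 249 250 251 252]
342 [223 224 225 226 227 228 248 249 250 251 252]
344 [223 224 225 226 227 228 248 249 250 251 252]
346 [223 224 225 226 227 228 248 249 250 251 252]
348 [223 224 225 226 227 228 248 249 250 251 252]
350 [223 224 225 226 227 248 249 250 251]
352 [223 224 225 226 227 247 248 249 250 251]
354 [223 224 225 226 227 228 229 230 231 232 242 243 244 245 247 248 249 250
 251]
```

```bash
python3 -m handwheel '[[0.006,-0.014,0,0,0,-0.3,0.03],[0.012,-0.029,0,0,0,-0.6,0.03],[0.018,-0.043,0,0,0,-0.9,0.03],[0.024,-0.058,0,0,0,-1.2,0.03],[0.03,-0.072,0,0,0,-1.5,0.03],[0.037,-0.087,0,0,0,-1.8,0.03],[0.043,-0.101,0,0,0,-2.1,0.03],[0.049,-0.116,0,0,0,-2.3,0.03],[0.055,-0.13,0,0,0,-2.5,0.03],[0.062,-0.145,0,0,0,-2.6,0.03],[0.062,-0.145,0,0,0,-2.6,0.03],[0.062,-0.145,0,0,0,-2.6,0.03]]' 40
python3 - <<'E'
from bench import monitor, viewer
from h import *
import pickle
s=monitor.read_state(); y=R.from_quat(s["tool_rot"]).as_matrix()[:,1]; print(s["tool_pos"],np.degrees(np.arctan2(y[1],y[0])),y)
t=viewer.get_image("top"); q=viewer.get_image("scene"); pickle.dump((s,t,q),open("d2.pkl","wb"))
a=cv2.resize(t["color"][195:280,250:420],None,fx=4.7,fy=4.7,interpolation=cv2.INTER_CUBIC)[:300]
a=cv2.resize(t["color"][200:275,260:420],None,fx=5,fy=5,interpolation=cv2.INTER_CUBIC)
cv2.imwrite("pics/c2.png",a)
E
```

```text
clock: 4.65
tool_pos: [0.5334, 0.0892, 0.0329]
tool_rot: [0.697, 0.717, 0.0, 0.001]
contact_force: [1.6, -4.6, 3.0]
opening: 0.0436
grip_force: 40.0
[0.53340925 0.08920831 0.03289796] 1.6922078485272616 [0.99956302 0.02953028 0.00131671]
```

View pics/c2.png

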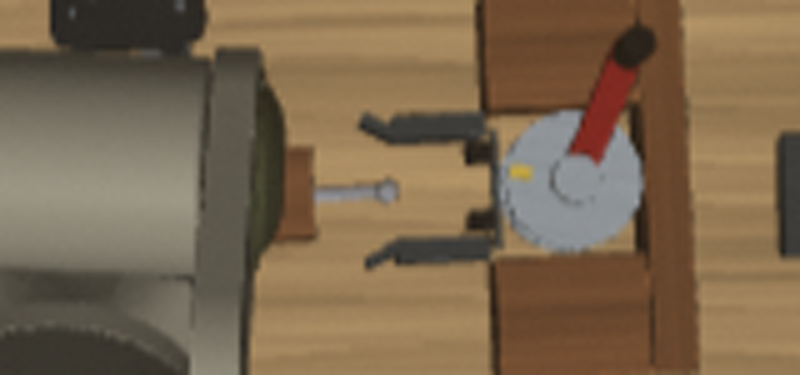

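The stud line, at about y=190 in the crop, heads for the middle of the cheeks at about y=188.5, so it's aligned to within 1 mm. I'll slide it in.

```bash
python3 -m handwheel '[[0.0003,-0.01,0,0,0,0,0.03],[0.0006,-0.02,0,0,0,0,0.03],[0.0009,-0.03,0,0,0,0,0.03],[0.0012,-0.038,0,0,0,0,0.03],[0.0014,-0.046,0,0,0,0,0.03],[0.0016,-0.053,0,0,0,0,0.03],[0.0018,-0.06,0,0,0,0,0.03],[0.0018,-0.06,0,0,0,0,0.03],[0.0018,-0.06,0,0,0,0,0.03]]'
```

```text
clock: 5.65
tool_pos: [0.5342, 0.0305, 0.0329]
tool_rot: [0.696, 0.718, -0.0, -0.0]
contact_force: [-0.8, -2.3, 5.1]
opening: 0.0436
grip_force: 40.0
```

```bash
python3 -m handwheel '[[0.0001,-0.003,0,0,0,0,0.03],[0.0002,-0.006,0,0,0,0,0.03],[0.0003,-0.009,0,0,0,0,0.03],[0.0003,-0.0105,0,0,0,0,0.03],[0.0003,-0.0105,0,0,0,0,0.03]]'
```

```text
clock: 6.15
tool_pos: [0.5345, 0.0209, 0.0329]
tool_rot: [0.696, 0.718, 0.0, -0.001]
contact_force: [0.9, 3.5, 5.2]
opening: 0.044
grip_force: 40.0
```

```bash
python3 -m handwheel '[[0,-0.001,0,0,0,0,0.03],[0,-0.0015,0,0,0,0,0.03],[0,-0.0015,0,0,0,0,0.03]]'
```

```text
clock: 6.45
tool_pos: [0.5344, 0.0196, 0.0329]
tool_rot: [0.696, 0.718, 0.0, -0.001]
contact_force: [-0.8, 5.7, 6.1]
opening: 0.0437
grip_force: 40.0
```

```bash
python3 -m handwheel '[[0,-0.001,0,0,0,0,0.03],[0,-0.001,0,0,0,0,0.03],[0,-0.001,0,0,0,0,0.03]]'
```

```text
clock: 6.75
tool_pos: [0.5344, 0.0186, 0.0329]
tool_rot: [0.696, 0.718, 0.0, -0.001]
contact_force: [-0.3, 5.6, 6.8]
opening: 0.0438
grip_force: 40.0
```

```bash
python3 -m handwheel '[[0,-0.001,0,0,0,0,0.03],[0,-0.001,0,0,0,0,0.03],[0,-0.001,0,0,0,0,0.03]]'
```

```text
clock: 7.05
tool_pos: [0.5344, 0.0176, 0.0329]
tool_rot: [0.696, 0.718, 0.0, -0.001]
contact_force: [-0.3, 5.2, 6.1]
opening: 0.0433
grip_force: 40.0
```

```bash
python3 -m handwheel '[[0,-0.001,0,0,0,0,0.03],[0,-0.001,0,0,0,0,0.03],[0,-0.001,0,0,0,0,0.03]]'
```

```text
clock: 7.35
tool_pos: [0.5344, 0.0166, 0.0329]
tool_rot: [0.696, 0.718, 0.0, -0.001]
contact_force: [-0.3, 5.3, 6.8]
opening: 0.0437
grip_force: 40.0
```

```bash
python3 -m handwheel '[[0,-0.001,0,0,0,0,0.03],[0,-0.0015,0,0,0,0,0.03],[0,-0.0015,0,0,0,0,0.03]]'
```

```text
clock: 7.65
tool_pos: [0.5344, 0.0151, 0.0329]
tool_rot: [0.696, 0.718, 0.0, -0.001]
contact_force: [-0.0, 5.4, 5.4]
opening: 0.0437
grip_force: 40.0
```

```bash
python3 -m handwheel '[[0,-0.001,0,0,0,0,0.03],[0,-0.001,0,0,0,0,0.03],[0,-0.001,0,0,0,0,0.03]]'
```

```text
clock: 7.95
tool_pos: [0.5344, 0.0141, 0.0329]
tool_rot: [0.696, 0.718, 0.0, -0.001]
contact_force: [-0.3, 4.8, 6.0]
opening: 0.0437
grip_force: 40.0
```

```bash
python3 -m handwheel '[[0,-0.001,0,0,0,0,0.03],[0,-0.001,0,0,0,0,0.03],[0,-0.001,0,0,0,0,0.03]]'
```

```text
clock: 8.25
tool_pos: [0.5344, 0.0135, 0.0329]
tool_rot: [0.696, 0.718, 0.001, -0.001]
contact_force: [0.9, 8.0, 6.3]
opening: 0.0434
grip_force: 40.0
```

```bash
python3 -m handwheel '[[0,-0.001,0,0,0,0,0.03],[0,-0.001,0,0,0,0,0.03],[0,-0.001,0,0,0,0,0.03]]'
python3 - <<'E'
from bench import monitor, viewer
from h import *
import pickle
s=monitor.read_state(); t=viewer.get_image("top"); q=viewer.get_image("scene"); pickle.dump((s,t,q),open("d3.pkl","wb"))
a=cv2.resize(t["color"][200:275,320:400],None,fx=5,fy=5,interpolation=cv2.INTER_CUBIC)
b=cv2.resize(q["color"][250:350,215:335],None,fx=3.75,fy=3.75,interpolation=cv2.INTER_CUBIC)[:375]
cv2.imwrite("pics/c3.png",np.hstack([a,b[:,:400]]))
E
```

```text
clock: 8.55
tool_pos: [0.5344, 0.0132, 0.0329]
tool_rot: [0.696, 0.718, 0.001, -0.001]
contact_force: [1.3, 13.0, 6.5]
opening: 0.0439
grip_force: 40.0
```

View pics/c3.png

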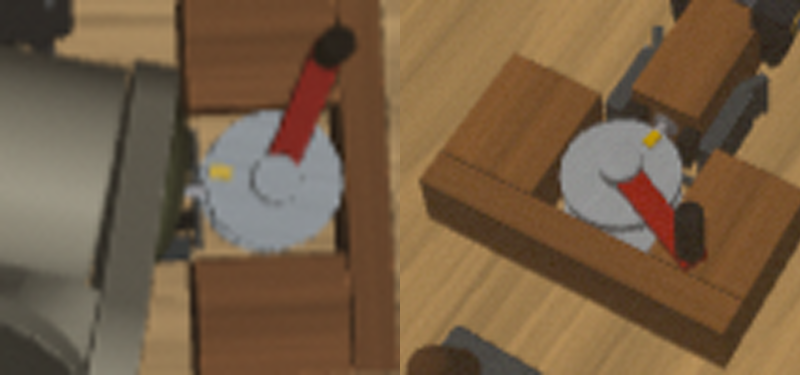

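The left crop shows the stud entering the cam rim, with the lever unchanged and its knob at (335,45). The right crop shows the rail between the cheeks. The force rises stiffly, so the rail is against the pads. I'll release and lift.

```bash
python3 -m handwheel '[[0,0.001,0,0,0,0,0.058],[0,0.001,0,0,0,0,0.058],[0,0.001,0,0,0,0,0.058],[0,0.001,0,0,0,0,0.058],[0,0.001,0.04,0,0,0,0.058],[0,0.001,0.09,0,0,0,0.058],[0,0.001,0.14,0,0,0,0.058],[0,0.001,0.14,0,0,0,0.058],[0,0.001,0.14,0,0,0,0.058]]'
```

```text
clock: 9.55
tool_pos: [0.5348, 0.0117, 0.1732]
tool_rot: [0.696, 0.718, 0.0, 0.001]
contact_force: [0.2, -0.4, -0.2]
opening: 0.058
grip_force: 0.0
```

```bash
python3 -m handwheel '[[0.0645,-0.1525,0.02,0,0,65,0.04],[0.0645,-0.1525,0.02,0,0,65,0.04],[0.0645,-0.1525,0.02,0,0,65,0.04],[0.0645,-0.1525,0.02,0,0,65,0.04],[0.0645,-0.1525,0.02,0,0,65,0.04],[0.0645,-0.1525,0.02,0,0,65,0.04],[0.0645,-0.1525,0.02,0,0,65,0.04],[0.0645,-0.1525,0.02,0,0,65,0.04],[0.0645,-0.1525,0.02,0,0,65,0.04],[0.0645,-0.1525,0.02,0,0,65,0.04],[0.0645,-0.1525,0.02,0,0,65,0.04],[0.0645,-0.1525,0.02,0,0,65,0.04]]'
python3 - <<'E'
from h import *
from bench import monitor, viewer
import pickle
s=monitor.read_state(); im=viewer.get_image("wrist"); cv2.imwrite("pics/w2.png",im["color"]); pickle.dump((s,im),open("w2.pkl","wb"))
y=R.from_quat(s["tool_rot"]).as_matrix()[:,1]; print(s["tool_pos"],np.degrees(np.arctan2(y[1],y[0])))
E
```

```text
clock: 10.75
tool_pos: [0.5993, -0.1406, 0.1924]
tool_rot: [0.202, 0.979, 0.0, -0.0]
contact_force: [-1.0, 0.6, 0.1]
opening: 0.0396
grip_force: 0.0
[ 0.59928127 -0.14064772  0.19239605] 66.66466202235446
```

View pics/w2.png

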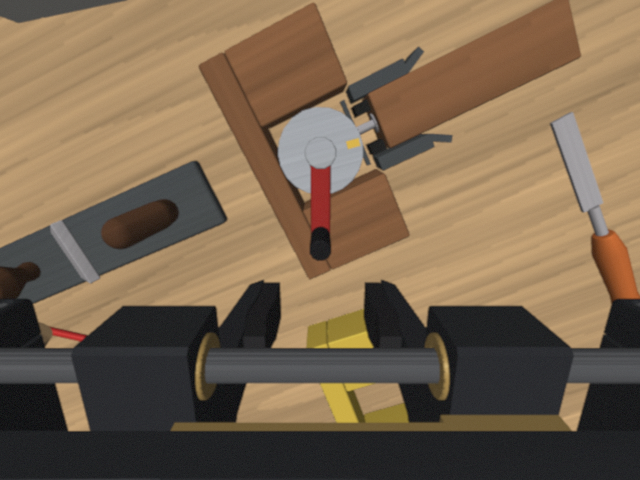

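The wrist view shows the rail between the cheeks with its stud in the cam. The disc centre is at about (320,150), and the lever points straight down to the knob, whose top is at about (320,240).

```bash
python3 - <<'E'
from h import *
import pickle
s,im=pickle.load(open("w2.pkl","rb")); p=(s["tool_pos"],s["tool_rot"])
hsv=cv2.cvtColor(im["color"],cv2.COLOR_BGR2HSV).astype(int)
m=hsv[...,2]<60; w=np.zeros_like(m); w[222:268,300:342]=m[222:268,300:342]
c=blob(w); x,y,ww,h=cv2.boundingRect(c); print(x,y,ww,h)
k=cast(im,[(x+ww/2,y+h-ww/2)],.094,p)[0]; k2=cast(im,[(x+ww/2,y+ww/2)],.094,p)[0]
g=(hsv[...,1]<45)&(hsv[...,2]>110); w=np.zeros_like(g); w[100:200,275:362]=g[100:200,275:362]
(cx,cy),rad=cv2.minEnclosingCircle(cv2.convexHull(blob(w))); cam=cast(im,[(320,150),(cx,cy),(320,152)],[.046,.046,.054],p) if 0 else np.vstack([cast(im,[(cx,cy)],.046,p),cast(im,[(320,152)],.056,p)])
print("knob bottom/top cand",k,k2,"cam",cam,rad)
for q in(k,k2):
    v=q-cam[0]; print(np.linalg.norm(v[:2]),np.degrees(np.arctan2(v[1],v[0])))
E
```

```text
310 227 21 33
knob bottom/top cand [ 0.5988558  -0.14105995  0.094     ] [ 0.5908355  -0.13760247  0.094     ] cam [[ 0.53961146 -0.11361146  0.046     ]
 [ 0.53956437 -0.11611811  0.056     ]] 45.539371490478516
0.06529403844237225 -24.858761250719454
0.05656386010701494 -25.096260911938266
```

```bash
python3 -m handwheel '[[0,-0.0005,-0.04,0,0,0,0.04],[0,-0.0005,-0.08,0,0,0,0.04],[0,-0.0005,-0.1075,0,0,0,0.04],[0,-0.0005,-0.1075,0,0,0,0.04],[0,-0.0005,-0.1075,0,0,0,0],[0,-0.0005,-0.1075,0,0,0,0],[0,-0.0005,-0.1075,0,0,0,0],[0,-0.0005,-0.1075,0,0,0,0],[0,-0.0005,-0.1075,0,0,0,0]]' 25
cat > tab.py <<'E'
import numpy as np,sys
# offsets relative to start angle f0 for clockwise steps
f0=float(sys.argv[1]); r=.0655
for k in map(float,sys.argv[2].split(',')):
    a,b=np.radians(f0-k),np.radians(f0); print(k,round(r*(np.cos(a)-np.cos(b)),4),round(r*(np.sin(a)-np.sin(b)),4),-k)
E
python3 tab.py -23.6 3,6,9,12,15,18,21,24,27
```

```text
clock: 11.7
tool_pos: [0.6, -0.1416, 0.0868]
tool_rot: [0.202, 0.979, -0.001, 0.002]
contact_force: [-0.4, -1.7, 6.7]
opening: 0.0151
grip_force: 25.0
3.0 -0.0015 -0.0031 -3.0
6.0 -0.0031 -0.0061 -6.0
9.0 -0.0048 -0.0091 -9.0
12.0 -0.0068 -0.0119 -12.0
15.0 -0.0088 -0.0146 -15.0
18.0 -0.011 -0.0173 -18.0
21.0 -0.0134 -0.0198 -21.0
24.0 -0.0159 -0.0221 -24.0
27.0 -0.0184 -0.0244 -27.0
```

```bash
python3 -m handwheel '[[0,0,0,0,0,0,0.03],[0,0,0,0,0,0,0.03],[0,0,0.002,0,0,0,0.03]]'; python3 -m handwheel '[[0,0,0,0,0,0,0],[0,0,0,0,0,0,0],[0,0,0,0,0,0,0],[0,0,0,0,0,0,0],[0,0,0,0,0,0,0]]' 20
```

```text
clock: 12.0
tool_pos: [0.5991, -0.141, 0.087]
tool_rot: [0.202, 0.979, 0.0, -0.0]
contact_force: [1.1, 0.5, 0.4]
opening: 0.0299
grip_force: 0.0
clock: 12.5
tool_pos: [0.5993, -0.1412, 0.0872]
tool_rot: [0.202, 0.979, -0.0, -0.0]
contact_force: [-1.0, -0.2, 0.3]
opening: 0.0156
grip_force: 20.0
```

```bash
cat > f.py <<'E'
from bench import monitor
from h import *
s=monitor.read_state(); p=s["tool_pos"]-[.5395,-.115,0]; f=s["contact_force"]; a=np.arctan2(p[1],p[0]); cw=np.array([np.sin(a),-np.cos(a)]); ra=np.array([np.cos(a),np.sin(a)])
y=R.from_quat(s["tool_rot"]).as_matrix()[:,1]
print("phi %.2f r %.4f toolyaw-90 %.2f value~%.3f | drive force %.1f radial %.1f z %.1f grip %.1f"%(np.degrees(a),np.hypot(*p[:2]),np.degrees(np.arctan2(y[1],y[0]))-90,np.radians(1.7-15)-a,-f[:2]@cw,-f[:2]@ra,f[2],s["grip_force"]))
E
python3 -m handwheel '[[-0.0015,-0.0031,0,0,0,-3,0],[-0.0031,-0.0061,0,0,0,-6,0],[-0.0048,-0.0091,0,0,0,-9,0],[-0.0068,-0.0119,0,0,0,-12,0],[-0.0088,-0.0146,0,0,0,-15,0],[-0.011,-0.0173,0,0,0,-18,0],[-0.0134,-0.0198,0,0,0,-21,0],[-0.0159,-0.0221,0,0,0,-24,0],[-0.0184,-0.0244,0,0,0,-27,0],[-0.0184,-0.0244,0,0,0,-27,0]]'; python3 f.py
python3 tab.py -50.6 2,4,6,8,10,12,14,15
```

```text
clock: 13.5
tool_pos: [0.5813, -0.1656, 0.0872]
tool_rot: [0.425, 0.905, 0.0, 0.0]
contact_force: [3.4, -0.2, -1.3]
opening: 0.0151
grip_force: 20.0
phi -50.48 r 0.0656 toolyaw-90 -50.31 value~0.649 | drive force 2.5 radial -2.3 z -1.3 grip 20.0
2.0 -0.0018 -0.0014 -2.0
4.0 -0.0036 -0.0028 -4.0
6.0 -0.0055 -0.0041 -6.0
8.0 -0.0074 -0.0053 -8.0
10.0 -0.0094 -0.0065 -10.0
12.0 -0.0114 -0.0075 -12.0
14.0 -0.0135 -0.0086 -14.0
15.0 -0.0145 -0.009 -15.0
```

```bash
python3 -m handwheel '[[-0.0018,-0.0014,0,0,0,-2,0],[-0.0036,-0.0028,0,0,0,-4,0],[-0.0055,-0.0041,0,0,0,-6,0],[-0.0074,-0.0053,0,0,0,-8,0],[-0.0094,-0.0065,0,0,0,-10,0],[-0.0114,-0.0075,0,0,0,-12,0],[-0.0135,-0.0086,0,0,0,-14,0],[-0.0145,-0.009,0,0,0,-15,0],[-0.0145,-0.009,0,0,0,-15,0]]'; python3 f.py
python3 tab.py -65.6 1,2,3,4,5,6,7,8;  python3 tab.py -73.6 1,2,3,4
```

```text
clock: 14.4
tool_pos: [0.5669, -0.1746, 0.0873]
tool_rot: [0.539, 0.842, 0.0, 0.001]
contact_force: [4.6, -0.4, -2.5]
opening: 0.0149
grip_force: 20.0
phi -65.30 r 0.0656 toolyaw-90 -65.23 value~0.908 | drive force 4.0 radial -2.3 z -2.5 grip 20.0
1.0 -0.001 -0.0005 -1.0
2.0 -0.0021 -0.0009 -2.0
3.0 -0.0032 -0.0013 -3.0
4.0 -0.0042 -0.0017 -4.0
5.0 -0.0053 -0.0021 -5.0
6.0 -0.0064 -0.0025 -6.0
7.0 -0.0075 -0.0029 -7.0
8.0 -0.0086 -0.0032 -8.0
1.0 -0.0011 -0.0003 -1.0
2.0 -0.0022 -0.0006 -2.0
3.0 -0.0033 -0.0009 -3.0
4.0 -0.0044 -0.0011 -4.0
```

```bash
python3 -m handwheel '[[-0.001,-0.0005,0,0,0,-1,0],[-0.0021,-0.0009,0,0,0,-2,0],[-0.0032,-0.0013,0,0,0,-3,0],[-0.0042,-0.0017,0,0,0,-4,0],[-0.0042,-0.0017,0,0,0,-4,0]]'; python3 f.py; python3 tab.py -69.6 1,2,3,4,5,6
```

```text
clock: 14.9
tool_pos: [0.5627, -0.1764, 0.0873]
tool_rot: [0.568, 0.823, 0.0, 0.001]
contact_force: [5.4, -1.0, -2.6]
opening: 0.0151
grip_force: 20.0
phi -69.33 r 0.0656 toolyaw-90 -69.24 value~0.978 | drive force 4.7 radial -2.8 z -2.6 grip 20.0
1.0 -0.0011 -0.0004 -1.0
2.0 -0.0022 -0.0008 -2.0
3.0 -0.0032 -0.0011 -3.0
4.0 -0.0043 -0.0014 -4.0
5.0 -0.0054 -0.0018 -5.0
6.0 -0.0065 -0.0021 -6.0
```

```bash
python3 -m handwheel '[[-0.0011,-0.0004,0,0,0,-1,0],[-0.0022,-0.0008,0,0,0,-2,0],[-0.0032,-0.0011,0,0,0,-3,0],[-0.0043,-0.0014,0,0,0,-4,0],[-0.0043,-0.0014,0,0,0,-4,0]]'; python3 f.py; python3 tab.py -73.6 1,2,3,4
```

```text
clock: 15.4
tool_pos: [0.5584, -0.1779, 0.0873]
tool_rot: [0.597, 0.803, 0.0, 0.001]
contact_force: [4.4, -0.6, -2.3]
opening: 0.0155
grip_force: 20.0
phi -73.31 r 0.0656 toolyaw-90 -73.24 value~1.047 | drive force 4.1 radial -1.8 z -2.3 grip 20.0
1.0 -0.0011 -0.0003 -1.0
2.0 -0.0022 -0.0006 -2.0
3.0 -0.0033 -0.0009 -3.0
4.0 -0.0044 -0.0011 -4.0
```

```bash
python3 -m handwheel '[[-0.0011,-0.0003,0,0,0,-1,0],[-0.0022,-0.0006,0,0,0,-2,0],[-0.0033,-0.0009,0,0,0,-3,0],[-0.0033,-0.0009,0,0,0,-3,0]]'; python3 f.py; python3 tab.py -76.6 1,2,3,4
```

```text
clock: 15.8
tool_pos: [0.555, -0.1787, 0.0873]
tool_rot: [0.617, 0.787, 0.0, 0.001]
contact_force: [4.3, -1.4, -3.4]
opening: 0.0152
grip_force: 20.0
phi -76.30 r 0.0656 toolyaw-90 -76.25 value~1.100 | drive force 3.8 radial -2.4 z -3.4 grip 20.0
1.0 -0.0011 -0.0003 -1.0
2.0 -0.0022 -0.0005 -2.0
3.0 -0.0034 -0.0007 -3.0
4.0 -0.0045 -0.0009 -4.0
```

```bash
python3 -m handwheel '[[-0.0011,-0.0003,0,0,0,-1,0],[-0.0022,-0.0005,0,0,0,-2,0],[-0.0034,-0.0007,0,0,0,-3,0],[-0.0045,-0.0009,0,0,0,-4,0],[-0.0045,-0.0009,0,0,0,-4,0]]'; python3 f.py; python3 tab.py -80.6 1,2,3,4,5
```

```text
clock: 16.3
tool_pos: [0.5505, -0.1796, 0.0873]
tool_rot: [0.644, 0.765, 0.0, 0.001]
contact_force: [4.9, -0.5, -2.8]
opening: 0.0155
grip_force: 20.0
phi -80.30 r 0.0656 toolyaw-90 -80.25 value~1.169 | drive force 4.7 radial -1.3 z -2.8 grip 20.0
1.0 -0.0011 -0.0002 -1.0
2.0 -0.0023 -0.0003 -2.0
3.0 -0.0034 -0.0005 -3.0
4.0 -0.0045 -0.0006 -4.0
5.0 -0.0057 -0.0007 -5.0
```

```bash
python3 -m handwheel '[[-0.0011,-0.0002,0,0,0,-1,0],[-0.0023,-0.0003,0,0,0,-2,0],[-0.0034,-0.0005,0,0,0,-3,0],[-0.0045,-0.0006,0,0,0,-4,0],[-0.0045,-0.0006,0,0,0,-4,0]]'; python3 f.py; python3 tab.py -84.6 1,2,3,4,5
```

```text
clock: 16.8
tool_pos: [0.546, -0.1802, 0.0873]
tool_rot: [0.671, 0.742, 0.0, 0.0]
contact_force: [5.7, -0.8, -3.0]
opening: 0.0156
grip_force: 20.0
phi -84.27 r 0.0655 toolyaw-90 -84.24 value~1.239 | drive force 5.6 radial -1.3 z -3.0 grip 20.0
1.0 -0.0011 -0.0001 -1.0
2.0 -0.0023 -0.0002 -2.0
3.0 -0.0034 -0.0002 -3.0
4.0 -0.0046 -0.0003 -4.0
5.0 -0.0057 -0.0003 -5.0
```

```bash
python3 -m handwheel '[[-0.0011,-0.0001,0,0,0,-1,0],[-0.0023,-0.0002,0,0,0,-2,0],[-0.0023,-0.0002,0,0,0,-2,0],[-0.0023,-0.0002,0,0,0,-2,0]]'; python3 f.py
```

```text
clock: 17.2
tool_pos: [0.5437, -0.1804, 0.0873]
tool_rot: [0.683, 0.73, 0.0, 0.0]
contact_force: [5.8, -0.5, -2.8]
opening: 0.0152
grip_force: 20.0
phi -86.29 r 0.0655 toolyaw-90 -86.23 value~1.274 | drive force 5.8 radial -0.8 z -2.8 grip 20.0
```

```bash
python3 -m handwheel '[[-0.0011,-0.0001,0,0,0,-1,0],[-0.0023,-0.0001,0,0,0,-2,0],[-0.0023,-0.0001,0,0,0,-2,0],[-0.0023,-0.0001,0,0,0,-2,0]]'; python3 f.py
```

```text
clock: 17.6
tool_pos: [0.5414, -0.1805, 0.0873]
tool_rot: [0.696, 0.718, 0.0, 0.0]
contact_force: [5.1, -0.8, -3.1]
opening: 0.0155
grip_force: 20.0
phi -88.33 r 0.0655 toolyaw-90 -88.23 value~1.310 | drive force 5.0 radial -0.9 z -3.1 grip 20.0
```

```bash
python3 -m handwheel '[[-0.0011,0,0,0,0,-1,0],[-0.0023,0,0,0,0,-2,0],[-0.0034,0,0,0,0,-3,0],[-0.0034,0,0,0,0,-3,0],[-0.0034,0,0,0,0,-3,0]]'; python3 f.py;  python3 tab.py -91.6 1,2,3; python3 tab.py -94.6 1,2,3; python3 tab.py -97.6 1,2,3; python3 tab.py -100.6 1,2,3
```

```text
clock: 18.1
tool_pos: [0.538, -0.1804, 0.0873]
tool_rot: [0.715, 0.699, 0.0, 0.0]
contact_force: [4.4, -0.1, -2.3]
opening: 0.0152
grip_force: 20.0
phi -91.30 r 0.0654 toolyaw-90 -91.23 value~1.361 | drive force 4.4 radial 0.0 z -2.3 grip 20.0
1.0 -0.0011 0.0 -1.0
2.0 -0.0023 0.0001 -2.0
3.0 -0.0034 0.0002 -3.0
1.0 -0.0011 0.0001 -1.0
2.0 -0.0023 0.0002 -2.0
3.0 -0.0034 0.0004 -3.0
1.0 -0.0011 0.0002 -1.0
2.0 -0.0023 0.0003 -2.0
3.0 -0.0034 0.0005 -3.0
1.0 -0.0011 0.0002 -1.0
2.0 -0.0022 0.0005 -2.0
3.0 -0.0034 0.0007 -3.0
```

```bash
python3 -m handwheel '[[-0.0011,0,0,0,0,-1,0],[-0.0023,0.0001,0,0,0,-2,0],[-0.0034,0.0002,0,0,0,-3,0],[-0.0034,0.0002,0,0,0,-3,0],[-0.0034,0.0002,0,0,0,-3,0]]'; python3 f.py
```

```text
clock: 18.6
tool_pos: [0.5346, -0.1802, 0.0873]
tool_rot: [0.733, 0.68, 0.0, 0.0]
contact_force: [4.6, -0.4, -3.7]
opening: 0.0152
grip_force: 20.0
phi -94.27 r 0.0654 toolyaw-90 -94.24 value~1.413 | drive force 4.6 radial -0.0 z -3.7 grip 20.0
```

```bash
python3 -m handwheel '[[-0.0011,0.0001,0,0,0,-1,0],[-0.0023,0.0002,0,0,0,-2,0],[-0.0034,0.0004,0,0,0,-3,0],[-0.0034,0.0004,0,0,0,-3,0]]'; python3 f.py
```

```text
clock: 19.0
tool_pos: [0.5313, -0.1798, 0.0873]
tool_rot: [0.75, 0.661, 0.0, 0.0]
contact_force: [5.5, -0.2, -2.9]
opening: 0.0149
grip_force: 20.0
phi -97.25 r 0.0653 toolyaw-90 -97.26 value~1.465 | drive force 5.5 radial 0.5 z -2.9 grip 20.0
```

```bash
python3 -m handwheel '[[-0.0011,0.0002,0,0,0,-1,0],[-0.0023,0.0003,0,0,0,-2,0],[-0.0034,0.0005,0,0,0,-3,0],[-0.0034,0.0005,0,0,0,-3,0]]'; python3 f.py
python3 - <<'E'
from bench import monitor, viewer
import cv2
im=viewer.get_image("wrist"); cv2.imwrite("pics/w3.png",im["color"])
E
```

```text
clock: 19.4
tool_pos: [0.5279, -0.1793, 0.0873]
tool_rot: [0.768, 0.641, 0.0, 0.0]
contact_force: [6.5, 0.3, -3.2]
opening: 0.015
grip_force: 20.0
phi -100.22 r 0.0653 toolyaw-90 -100.26 value~1.517 | drive force 6.4 radial 1.4 z -3.2 grip 20.0
```

View pics/w3.png

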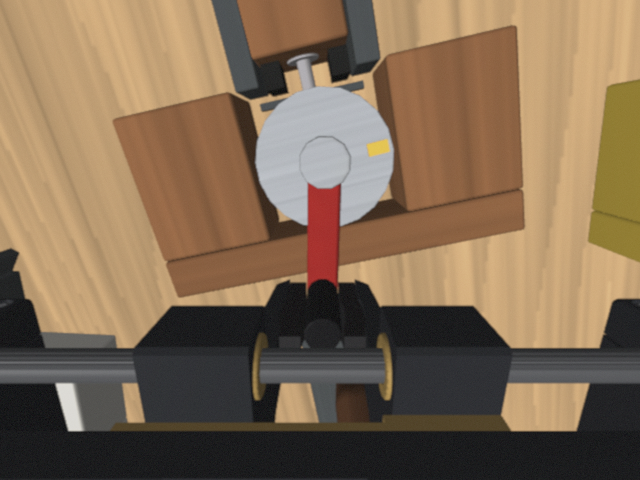

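The wrist view shows the rail's end on both pads, at about (270,75) and (340,65), with the stud going under the cam. The drive force has started to rise, so I'll use small steps from here.

```bash
python3 -m handwheel '[[-0.0011,0.0002,0,0,0,-1,0],[-0.0022,0.0005,0,0,0,-2,0],[-0.0022,0.0005,0,0,0,-2,0],[-0.0022,0.0005,0,0,0,-2,0]]'; python3 f.py; python3 tab.py -102.6 1,2,3; python3 tab.py -104.6 1,2,3; python3 tab.py -106.6 1,2
```

```text
clock: 19.85
tool_pos: [0.5257, -0.1788, 0.0873]
tool_rot: [0.778, 0.628, 0.0, 0.0]
contact_force: [6.4, -0.0, -3.4]
opening: 0.0155
grip_force: 20.0
phi -102.17 r 0.0652 toolyaw-90 -102.24 value~1.551 | drive force 6.3 radial 1.3 z -3.4 grip 20.0
1.0 -0.0011 0.0003 -1.0
2.0 -0.0022 0.0005 -2.0
3.0 -0.0033 0.0008 -3.0
1.0 -0.0011 0.0003 -1.0
2.0 -0.0022 0.0006 -2.0
3.0 -0.0033 0.001 -3.0
1.0 -0.0011 0.0003 -1.0
2.0 -0.0022 0.0007 -2.0
```

```bash
python3 -m handwheel '[[-0.0011,0.0003,0,0,0,-1,0],[-0.0022,0.0005,0,0,0,-2,0],[-0.0022,0.0005,0,0,0,-2,0],[-0.0022,0.0005,0,0,0,-2,0]]'; python3 f.py
```

```text
clock: 20.25
tool_pos: [0.5236, -0.1782, 0.0873]
tool_rot: [0.789, 0.614, 0.0, 0.0]
contact_force: [6.8, 0.5, -3.8]
opening: 0.0152
grip_force: 20.0
phi -104.13 r 0.0652 toolyaw-90 -104.23 value~1.585 | drive force 6.5 radial 2.1 z -3.8 grip 20.0
```

```bash
python3 -m handwheel '[[-0.0011,0.0003,0,0,0,-1,0],[-0.0022,0.0006,0,0,0,-2,0],[-0.0022,0.0006,0,0,0,-2,0]]'; python3 f.py
```

```text
clock: 20.55
tool_pos: [0.5215, -0.1776, 0.0873]
tool_rot: [0.8, 0.6, 0.001, 0.001]
contact_force: [7.0, -0.4, -3.8]
opening: 0.015
grip_force: 20.0
phi -106.07 r 0.0652 toolyaw-90 -106.26 value~1.619 | drive force 6.8 radial 1.6 z -3.8 grip 20.0
```

```bash
python3 f.py; python3 -m handwheel '[[-0.0011,0.0003,0,0,0,-1,0],[-0.0011,0.0003,0,0,0,-1,0]]'; python3 f.py
```

```text
phi -106.07 r 0.0652 toolyaw-90 -106.26 value~1.619 | drive force 6.8 radial 1.6 z -3.8 grip 20.0
clock: 20.75
tool_pos: [0.5204, -0.1773, 0.0872]
tool_rot: [0.805, 0.593, 0.001, 0.001]
contact_force: [7.6, 0.7, -3.8]
opening: 0.0152
grip_force: 20.0
phi -107.02 r 0.0652 toolyaw-90 -107.26 value~1.636 | drive force 7.1 radial 2.9 z -3.8 grip 20.0
```

```bash
python3 -m handwheel '[[-0.0011,0.0003,0,0,0,-1,0],[-0.0022,0.0007,0,0,0,-2,0],[-0.0022,0.0007,0,0,0,-2,0]]'; python3 f.py; python3 tab.py -109.6 1,2;  python3 tab.py -111.6 1,2;
```

```text
clock: 21.05
tool_pos: [0.5183, -0.1766, 0.0873]
tool_rot: [0.815, 0.579, 0.001, 0.001]
contact_force: [8.4, 0.9, -4.4]
opening: 0.0153
grip_force: 20.0
phi -108.99 r 0.0651 toolyaw-90 -109.26 value~1.670 | drive force 7.7 radial 3.6 z -4.4 grip 20.0
1.0 -0.0011 0.0004 -1.0
2.0 -0.0021 0.0008 -2.0
1.0 -0.0011 0.0004 -1.0
2.0 -0.0021 0.0009 -2.0
```

```bash
python3 -m handwheel '[[-0.0011,0.0004,0,0,0,-1,0],[-0.0021,0.0008,0,0,0,-2,0],[-0.0021,0.0008,0,0,0,-2,0],[-0.0021,0.0008,0,0,0,-2,0]]'; python3 f.py
```

```text
clock: 21.45
tool_pos: [0.5164, -0.1758, 0.0873]
tool_rot: [0.825, 0.565, 0.001, 0.001]
contact_force: [8.6, 1.5, -3.8]
opening: 0.0154
grip_force: 20.0
phi -110.81 r 0.0651 toolyaw-90 -111.24 value~1.702 | drive force 7.5 radial 4.4 z -3.8 grip 20.0
```

```bash
python3 -m handwheel '[[-0.0011,0.0004,0,0,0,-1,0],[-0.0021,0.0009,0,0,0,-2,0],[-0.0021,0.0009,0,0,0,-2,0]]'; python3 f.py; python3 -m handwheel '[[0,0,0,0,0,0,0]]' >/dev/null; python3 f.py; python3 tab.py -113.6 1,2
```

```text
clock: 21.75
tool_pos: [0.5146, -0.1751, 0.0873]
tool_rot: [0.835, 0.55, 0.001, 0.001]
contact_force: [10.3, 0.3, -6.7]
opening: 0.0151
grip_force: 20.0
phi -112.53 r 0.0650 toolyaw-90 -113.26 value~1.732 | drive force 9.4 radial 4.2 z -6.7 grip 20.0
phi -112.55 r 0.0650 toolyaw-90 -113.23 value~1.732 | drive force 8.4 radial 4.0 z -5.7 grip 20.0
1.0 -0.001 0.0005 -1.0
2.0 -0.0021 0.001 -2.0
```

```bash
python3 -m handwheel '[[0,0,0,0,0,0,0.04],[0,0,0,0,0,0,0.04],[0,0,0,0,0,0,0.04],[0,0,0.03,0,0,0,0.04],[0,0,0.07,0,0,0,0.04],[0,0,0.11,0,0,0,0.04],[0,0,0.11,0,0,0,0.04],[0,0,0.11,0,0,0,0.04]]'
python3 - <<'E'
from bench import monitor, viewer
import cv2
im=viewer.get_image("wrist"); cv2.imwrite("pics/w4.png",im["color"])
E
```

```text
clock: 22.65
tool_pos: [0.5131, -0.1749, 0.1975]
tool_rot: [0.835, 0.55, 0.0, 0.0]
contact_force: [0.2, 1.0, -0.4]
opening: 0.0398
grip_force: 0.0
```

View pics/w4.png

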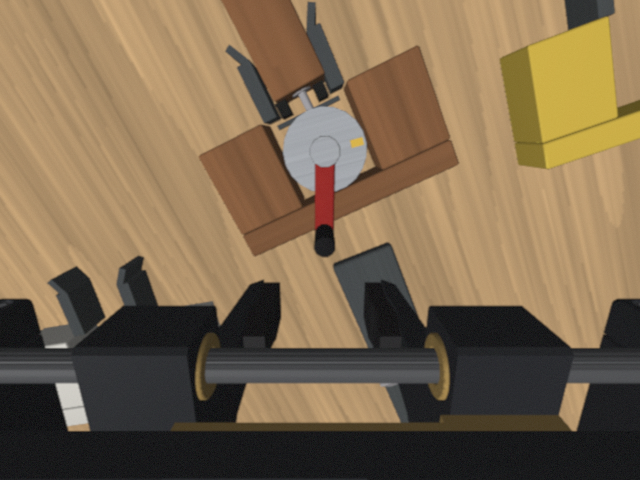

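The lever stayed where I left it, with its knob at (323,240). The rail is square on the pads, the plane hasn't moved, and the gripper is clear. I'll hand in.

```bash
python3 -c "
from bench import r
print(r.hand_in())"
```

```text
the job is handed in; nothing more can be done
None
```

I slid the rail into the post, turned the cam to about 1.73 rad with roughly 9 N at the knob (inside the 8–10 N target), let go and handed the job in at about 23 s; the hand-in returned no verdict.

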